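Change over the battery charging bays

ROBOT

A 6-joint arm with a two-finger parallel gripper is mounted at the origin on the work surface. World frame = base frame: x ahead of the robot, y to its left, z up, the work surface at z = 0. Lengths are in m, angles in rad, forces in N, time in s.
With the tool pointing down it reaches from about 0.35 to 0.95 m from the base axis. Payload 17.4 kg.
Tool frame: the origin (TCP) lies between the finger pads; the fingertips stand tcp_to_tips ahead of it and the grasp point (between the pads) lies 11 mm behind it (tcp_to_tips is the distance from the TCP to the fingertips, in m); z points along the fingers, y is the direction in which the jaws open and shut (so a half turn about z gives the same grasp; the last joint's range is limited). The gripper opens to 93 mm and grips with 3 to 60 N. Pads are 15 mm wide; open, the fingers measure 128 mm over their backs; the gripper's body (75 mm by 188 mm) begins 65 mm behind the grasp point.
Start: joints at [1.218, 0.116, 1.442, -0, 1.584, -0.038], TCP at [0.209, 0.642, 0.227] pointing down, gripper open.
Joint ranges: [-2.83, 2.83], [-0.83, 2.19], [0.07, 2.5], [-1.14, 4.28], [0.01, 3], [-2.97, 2.97]. Speed limits (rad/s): [1.89, 1.89, 2.22, 3.14, 3.14, 3.14].

INTERFACE

Orientations are given as a unit quaternion [w, x, y, z].
In Python, from plant import state, snapshot, close_job, find_in, silhouettes, tcp_to_tips gives the robot as it stands.
- The arm moves only by the tool arm_command, never from a script. Its argument "targets" is a list of rows, each a list of 4 numbers: the shift along the tool's x, y, z in cm, then the turn about the tool's z in units of 8 degrees (1.0 is 8 degrees). A call has 1 to 5 rows; each row is the pose to reach, as a shift and turn from the pose measured when the call began, along the tool's axes at that moment; what a row does not reach only later rows make up. A row lasts 1/8 s, in which the tool goes at most 62.5 mm and 10.7 degrees, less where a joint would pass 70% of its speed; a pose out of reach is approached as far as the arm can. A call with a gripper value outside its range is refused whole. "claw" is the opening, from -1 (shut) to 1 (fully open), so that 0 is half open, set as the call begins (left out, the last holds). The fingers move at their own pace and stop on an object; the grip force is fixed at half the most. Time passes only in rows, so rows that repeat a pose let the fingers close. It gives the time, the measured TCP pose, the force and the opening at its end, in the units of the state.
- state(): the state, without advancing time (a new reading comes with each control period).
- snapshot(name): name is "side" or "top"; returns a dict with "image" (384x512x3 uint8, red, green, blue), "z_map" (384x512 float32, m along the optical axis (not along the pixel's ray), 0 where there is no reading), "fx", "fy", "cx", "cy" (pixels), "R" (3x3) and "t" (3): a world point X has camera coordinates R X + t. Camera axes: x right, y down, z forward; pixel columns grow to the right and rows downward; lengths in m; the calibration is good to about 2 mm. A picture is of the moment at which its call begins.
- close_job(): hands the job in, once; it reports no verdict.
Trained networks look in the newest picture that a camera, given by its name, has taken for a name from the list of things; names that differ only in an ending like _2 or _b are one class to them, and where a whole thing is asked for, a point or a joint stands for the part that bears it (a point fixed in the world has none). Each returns a list of dicts, best first, with "confidence" (0 to 1); they miss things now and then, are a little off and sometimes report something else, mostly with a low value. They report only what shows in the picture. A call takes as long as a camera call. They do not tell look-alikes from the thing itself.
- find_in(thing, camera): "box" ([left, top, right, bottom] in pixels, round what is visible of it).
- silhouettes(thing, camera): "region" (384x512 bool, what is visible of it) and "box" ([left, top, right, bottom] in pixels, round what is visible of it).
The state is a dict: "time": time; "qpos": joint angles; "joint_vel": joint speeds; "joint_efforts": joint torques, N m; "ee_pos": TCP position; "eef_rot": TCP orientation; "wrist_force": force on the tool from outside, world axes, zero at the start; "ft_torque": the same for the moment, N m; "width": opening from 0.0 (shut) to 1.0 (fully open).
Only numpy, scipy, OpenCV 4.12 (cv2) and the standard library are available. Lean on these libraries where they do the work, as an engineer would, in place of code of your own. Each camera call takes 0.05 s, during which the arm holds its last target.

TASK

The orange battery is full: on the charging station, lightly press the rocker switch of the bay with the orange battery so that it is fully off (red-dot end down), and only then press the switch of the bay with the blue battery fully on (green-bar end down). Just push with the fingertips, gently; leave the other switches, all the batteries and the things on the table as they are, and finish clear of everything.

Things in the scene. Friction and masses are not known exactly. Their poses are not given: they have to be found in the camera images.
- station: the charging station's fixed dark steel base plate, 170 x 300 x 12 mm, origin under its centre on the table; its x axis points from the switch side to the battery side, y along the row of four bays (70 mm apart, their order varies from run to run). It cannot move.
- bay_orange: fixed grey charging bay that holds the orange battery pack, 150 (x) x 67 (y) mm, origin under its centre, 12 mm above the table; axes parallel to the station's. Its casing top is 36 mm above this origin. The white rocker switch is centred 38 mm to -x of the origin, the battery pocket 39 mm to +x (pocket floor 24 mm up). Press lightly, under 25 N
- rocker_orange (a joint): rocker switch of the bay with the orange pack (ON at the start; to be switched OFF first). White V, 50 x 32 mm, pivot 42 mm above the bay's origin. +0.28 rad = fully ON: green-bar half (battery side) down, level, other end up 14 mm. -0.28 = fully OFF: red-dot half (away from it) down, level. Stays where left; 2 to 3 N on the raised end tips it; then the whole switch gives 6 mm on a soft spring (4 to 10 N), then rigid
- orange_on_end (a point): point on top of the battery-side half (green bar) of that rocker, the place to press for ON: 18 mm from the pivot, in the middle of the width; it moves with the rocker and, fully pressed, is 44 mm above the bay's origin (56 mm above the table)
- orange_off_end (a point): point on top of the half away from the battery (red dot) of that rocker, the place to press for OFF: 18 mm from the pivot, in the middle of the width; it moves with the rocker and, fully pressed, is 44 mm above the bay's origin (56 mm above the table)
- pack_orange: loose orange battery pack, 36 x 44 x 62 mm, black top cap, standing in its bay's pocket with 2 mm of play; origin under its centre, its top is 98 mm above the table; leave it standing there
- bay_blue: fixed grey charging bay that holds the blue battery pack, 150 (x) x 67 (y) mm, origin under its centre, 12 mm above the table; axes parallel to the station's. Its casing top is 36 mm above this origin. The white rocker switch is centred 38 mm to -x of the origin, the battery pocket 39 mm to +x (pocket floor 24 mm up). Press lightly, under 25 N
- rocker_blue (a joint): rocker switch of the bay with the blue pack (OFF at the start; to be switched ON second). White V, 50 x 32 mm, pivot 42 mm above the bay's origin. +0.28 rad = fully ON: green-bar half (battery side) down, level, other end up 14 mm. -0.28 = fully OFF: red-dot half (away from it) down, level. Stays where left; 2 to 3 N on the raised end tips it; then the whole switch gives 6 mm on a soft spring (4 to 10 N), then rigid
- blue_on_end (a point): point on top of the battery-side half (green bar) of that rocker, the place to press for ON: 18 mm from the pivot, in the middle of the width; it moves with the rocker and, fully pressed, is 44 mm above the bay's origin (56 mm above the table)
- blue_off_end (a point): point on top of the half away from the battery (red dot) of that rocker, the place to press for OFF: 18 mm from the pivot, in the middle of the width; it moves with the rocker and, fully pressed, is 44 mm above the bay's origin (56 mm above the table)
- pack_blue: loose blue battery pack, 36 x 44 x 62 mm, black top cap, standing in its bay's pocket with 2 mm of play; origin under its centre, its top is 98 mm above the table; leave it standing there
- bay_white: fixed grey charging bay that holds the white battery pack, 150 (x) x 67 (y) mm, origin under its centre, 12 mm above the table; axes parallel to the station's. Its casing top is 36 mm above this origin. The white rocker switch is centred 38 mm to -x of the origin, the battery pocket 39 mm to +x (pocket floor 24 mm up). Press lightly, under 25 N
- rocker_white (a joint): rocker switch of the bay with the white pack (ON at the start and must stay ON). White V, 50 x 32 mm, pivot 42 mm above the bay's origin. +0.28 rad = fully ON: green-bar half (battery side) down, level, other end up 14 mm. -0.28 = fully OFF: red-dot half (away from it) down, level. Stays where left; 2 to 3 N on the raised end tips it; then the whole switch gives 6 mm on a soft spring (4 to 10 N), then rigid
- white_on_end (a point): point on top of the battery-side half (green bar) of that rocker, the place to press for ON: 18 mm from the pivot, in the middle of the width; it moves with the rocker and, fully pressed, is 44 mm above the bay's origin (56 mm above the table)
- white_off_end (a point): point on top of the half away from the battery (red dot) of that rocker, the place to press for OFF: 18 mm from the pivot, in the middle of the width; it moves with the rocker and, fully pressed, is 44 mm above the bay's origin (56 mm above the table)
- pack_white: loose white battery pack, 36 x 44 x 62 mm, black top cap, standing in its bay's pocket with 2 mm of play; origin under its centre, its top is 98 mm above the table; leave it standing there
- bay_green: fixed grey charging bay that holds the green battery pack, 150 (x) x 67 (y) mm, origin under its centre, 12 mm above the table; axes parallel to the station's. Its casing top is 36 mm above this origin. The white rocker switch is centred 38 mm to -x of the origin, the battery pocket 39 mm to +x (pocket floor 24 mm up). Press lightly, under 25 N
- rocker_green (a joint): rocker switch of the bay with the green pack (OFF at the start and must stay OFF). White V, 50 x 32 mm, pivot 42 mm above the bay's origin. +0.28 rad = fully ON: green-bar half (battery side) down, level, other end up 14 mm. -0.28 = fully OFF: red-dot half (away from it) down, level. Stays where left; 2 to 3 N on the raised end tips it; then the whole switch gives 6 mm on a soft spring (4 to 10 N), then rigid
- green_on_end (a point): point on top of the battery-side half (green bar) of that rocker, the place to press for ON: 18 mm from the pivot, in the middle of the width; it moves with the rocker and, fully pressed, is 44 mm above the bay's origin (56 mm above the table)
- green_off_end (a point): point on top of the half away from the battery (red dot) of that rocker, the place to press for OFF: 18 mm from the pivot, in the middle of the width; it moves with the rocker and, fully pressed, is 44 mm above the bay's origin (56 mm above the table)
- pack_green: loose green battery pack, 36 x 44 x 62 mm, black top cap, standing in its bay's pocket with 2 mm of play; origin under its centre, its top is 98 mm above the table; leave it standing there
- tape: loose roll of brown tape lying on the table, 100 mm across, 24 mm high, origin under its centre; leave alone
- carton: loose small cardboard box on the table, 90 x 65 x 50 mm, origin under its centre; leave alone
There are look-alikes about, which are no part of the job. What is meant by the pack_blue is not pink, and is the smaller of those in its own colour.

How it is judged:
By the outcome, as a careful person would: the job done as asked, in the order asked, and still so for the second after the job is handed in, with the robot touching nothing.
It also fails if it takes over 40 s, if anything falls off the work surface, if the arm or the gripper's body presses on something with over 40 N, if the wrist force passes 120 N, or if a joint passes its speed limit or range.

## Working session

There is one attempt and no reset: what is moved stays moved. The work goes in short steps, Python scripts to look and compute and a tool call to move; the robot and the scene stay as the last step left them, time stands still between calls to the robot, and variables do not carry over. Pictures are saved under pics/ and viewed, and the job is handed in when it is done.

Besides the shell and the picture viewer there is one more tool, called after "Emit:" as name([rows], argument=value, ...), one row to a line, values as JSON. arm_command: Moves the arm, as the interface text tells. Its arguments: {"type":"object","properties":{"targets":{"type":"array","items":{"type":"array","items":{"type":"number"}}},"claw":{"type":"number"}},"required":["targets"]}

```bash
mkdir -p pics; cat > h.py <<'E'
import numpy as np, cv2
from plant import state, snapshot, close_job, find_in, silhouettes, tcp_to_tips
def save(s,n,scale=1.5,crop=None):
    im=s["image"][:,:,::-1]
    if crop: l,t,r,b=crop; im=im[t:b,l:r]
    cv2.imwrite("pics/"+n,cv2.resize(im,None,fx=scale,fy=scale,interpolation=cv2.INTER_CUBIC))
def world(s,u,v,z=None):
    d=s["z_map"][int(round(v)),int(round(u))] if z is None else z
    p=np.array([(u-s["cx"])/s["fx"]*d,(v-s["cy"])/s["fy"]*d,d])
    return s["R"].T@(p-s["t"])
E
python3 - <<'E'
from h import *
import pickle
st=state();print(st,tcp_to_tips)
for n in("side","top"):
    s=snapshot(n);save(s,n+"0.png");pickle.dump(s,open(n+".pkl","wb"))
    print(n,s["fx"],s["R"],s["t"])
E
```

```text
{'time': 0.0, 'qpos': array([ 1.21819604e+00,  1.16487273e-01,  1.44222531e+00, -4.48573779e-06,
        1.58399570e+00, -3.77431923e-02]), 'joint_vel': array([ 9.67541243e-04,  4.03467282e-04, -1.30019374e-03, -1.09850272e-03,
        3.67669826e-04, -6.36840027e-05]), 'joint_efforts': array([-7.32848457e-04, -7.21273756e+01, -6.22598076e+01,  7.79898930e-02,
        2.38797156e-02, -1.45443892e-04]), 'ee_pos': array([0.20894549, 0.64165709, 0.22592911]), 'eef_rot': array([-1.05980491e-04,  1.56779080e-01,  9.87633540e-01, -5.47663212e-04]), 'wrist_force': array([ 0.33434981, -0.1915363 , -0.06952128]), 'ft_torque': array([ 0.01454731,  0.06337171, -0.0073839 ]), 'width': 1.0034222674173783} 0.008
side 444.7931937120167 [[ 0.72562591 -0.68808532 -0.00237479]
 [-0.37961036 -0.39743785 -0.83542751]
 [ 0.57390157  0.60710934 -0.54959552]] [-0.44485823  0.27020717  1.12665256]
top 358.07338486996383 [[ 0.02987198 -0.99952584 -0.00746727]
 [-0.98401514 -0.02809465 -0.17585476]
 [ 0.17556158  0.01260103 -0.9843878 ]] [-0.03061959  0.5892621   0.86401652]
```

View pics/side0.png

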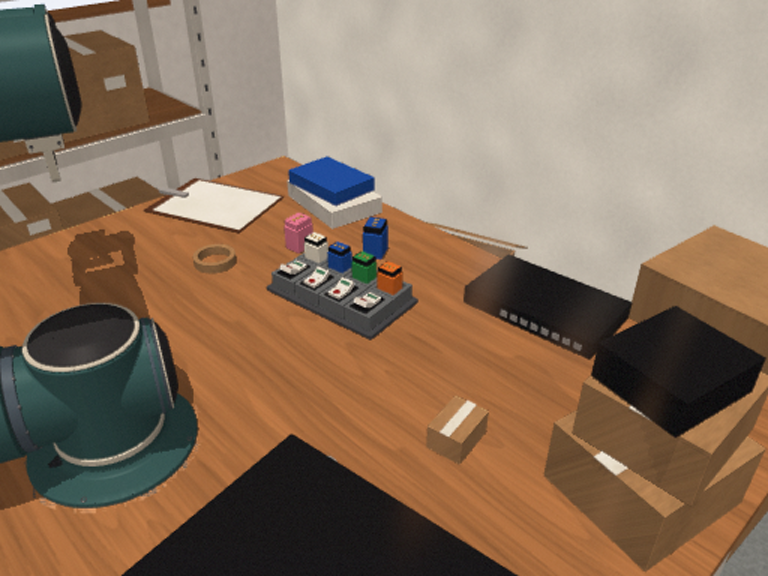

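View pics/top0.png

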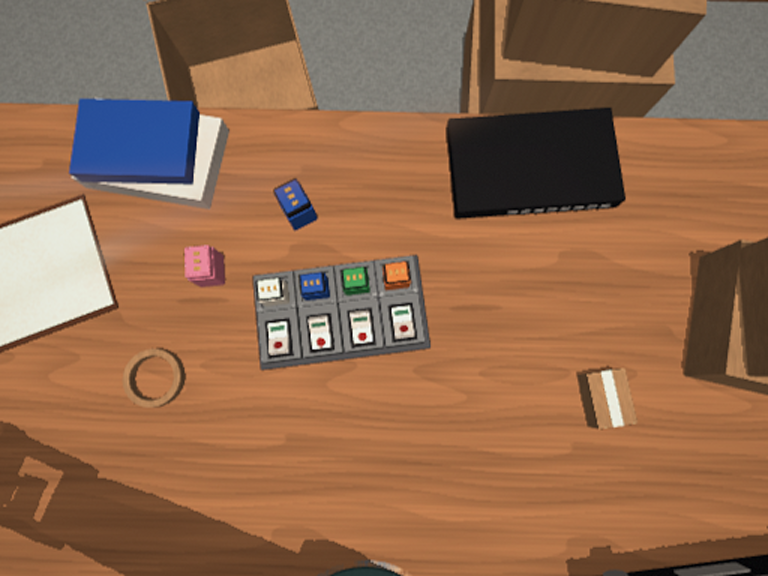

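The top view shows the bays from left to right: white (270,290), blue (313,285), green (355,280) and orange (397,275), with the switches below them. The larger blue pack (295,203) and the pink one (200,262) are loose look-alikes. Next I fit the station pose.

```bash
python3 - <<'E'
from h import *
import pickle
s=pickle.load(open("top.pkl","rb"))
save(s,"topc.png",6,(160,160,295,255))
s2=pickle.load(open("side.pkl","rb"));save(s2,"sidec.png",6,(170,140,290,230))
def cloud(s):
    v,u=np.mgrid[0:384,0:512];d=s["z_map"]
    P=np.stack([(u-s["cx"])/s["fx"]*d,(v-s["cy"])/s["fy"]*d,d],-1)
    return (P-s["t"])@s["R"]
for nm,ss in(("top",s),("side",s2)):
    P=cloud(ss)
    snapshot(nm)
    r=silhouettes("station",nm); print([ (x["confidence"],x["box"]) for x in r])
    C=P; l,t,rr,b=(165,165,290,248) if nm=="top" else (175,140,285,228)
    m=np.zeros((384,512),bool); m[t:b,l:rr]=1
    m&=(ss["z_map"]>0)
    m1=m&(C[...,2]>0.006)&(C[...,2]<0.12)
    n,lab,stt,_=cv2.connectedComponentsWithStats(m1.astype(np.uint8))
    k=1+np.argmax(stt[1:,4]); m1=lab==k
    q=C[m1]; 
    print(nm,np.histogram(q[:,2],bins=np.arange(0.0,.11,.004)))
    low=q[q[:,2]<0.054]
    print(cv2.minAreaRect(q[:,:2].astype(np.float32)*1000), cv2.minAreaRect(low[:,:2].astype(np.float32)*1000))
    top=m1&(C[...,2]>.085); 
    n,lab,stt,c=cv2.connectedComponentsWithStats(top.astype(np.uint8))
    for i in range(1,n):
        if stt[i,4]>15:
            print(c[i],stt[i,4],C[lab==i].mean(0), ss["image"][lab==i].mean(0))
E
```

```text
[(0.6, [172.0, 172.5, 283.7, 247.0]), (0.23, [235.9, 206.6, 247.7, 230.7])]
top (array([   0,   12,  417,  391,   27,   19,   21,   29,   90,  119,   82,
       1436, 1956,  388,  462,  209,  206,  107,   31,   22,   48,   88,
         23,   72,  675,  166,    0]), array([0.   , 0.004, 0.008, 0.012, 0.016, 0.02 , 0.024, 0.028, 0.032,
       0.036, 0.04 , 0.044, 0.048, 0.052, 0.056, 0.06 , 0.064, 0.068,
       0.072, 0.076, 0.08 , 0.084, 0.088, 0.092, 0.096, 0.1  , 0.104,
       0.108]))
((555.6196899414062, 64.16808319091797), (171.586669921875, 299.8798522949219), 9.044169425964355) ((555.6196899414062, 64.16808319091797), (171.586669921875, 299.8798522949219), 9.044169425964355)
[263.53497942 182.06584362] 243 [ 0.60968394 -0.03219861  0.09747739] [186.76954733 109.48971193  58.09876543]
[235.83817427 185.593361  ] 241 [0.59889513 0.03506807 0.09793444] [ 75.5560166  129.24481328  73.17842324]
[207.82142857 189.13888889] 252 [0.58823813 0.10301489 0.09752527] [ 59.71825397  80.62698413 126.49206349]
[179.25968992 193.09689922] 258 [0.5764951  0.17208112 0.0973435 ] [184.0620155  18
[... 455 characters left out ...]
69), (320.4861755371094, 399.3142395019531), 9.413643836975098) ((584.9857177734375, 81.6202392578125), (370.2292175292969, 337.10430908203125), 41.237876892089844)
[247.94117647 148.70588235] 34 [0.73359689 0.1447229  0.08649306] [ 65.47058824  78.29411765 110.82352941]
[210.0952381  159.53333333] 105 [0.57738797 0.16533272 0.09524683] [133.46666667 123.05714286 107.84761905]
[225.99065421 165.81308411] 107 [0.58856029 0.09590273 0.09566537] [40.82242991 52.93457944 82.18691589]
[242.40833333 172.7       ] 120 [0.59898621 0.0269932  0.0950626 ] [41.925      78.1        42.03333333]
[259.46774194 179.51612903] 124 [ 0.60954429 -0.04089094  0.09550125] [131.53225806  68.2016129   30.04032258]
```

View pics/topc.png

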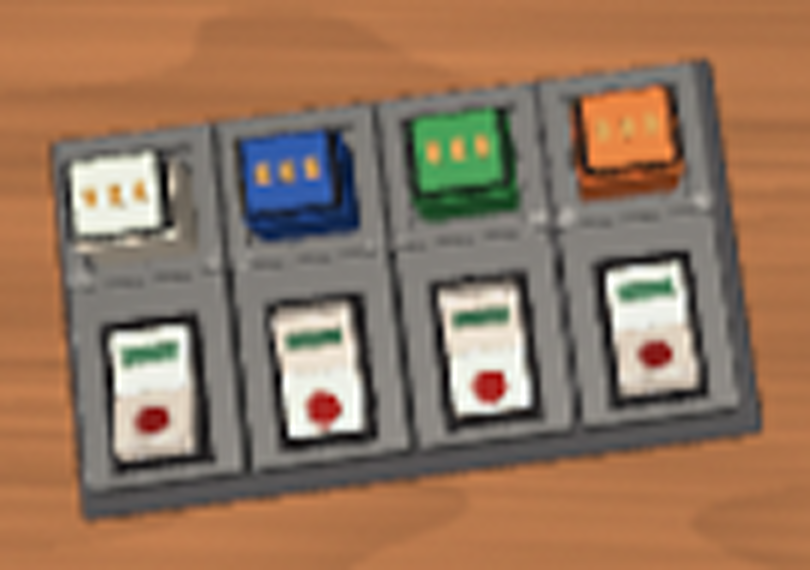

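View pics/sidec.png

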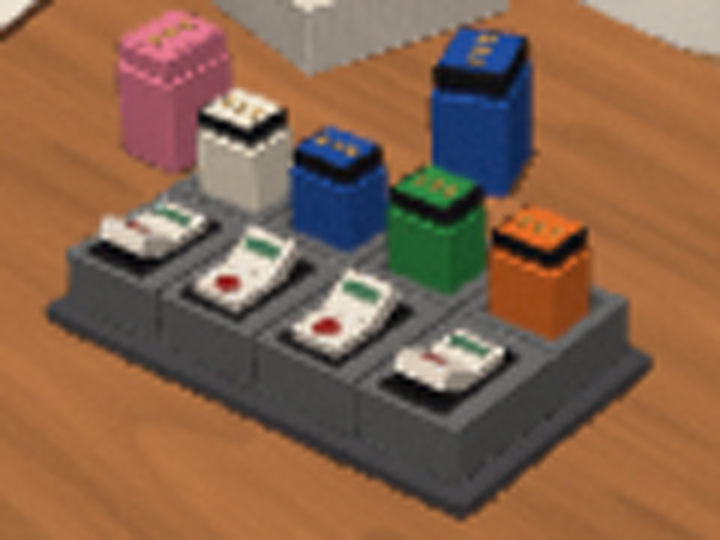

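```bash
cat >> h.py <<'E'
from scipy.spatial.transform import Rotation as Ro
S0=np.array([.5553,.0640]);YAW=np.radians(9.1)
def loc(x,y): 
    c,s=np.cos(YAW),np.sin(YAW); return S0+[c*x-s*y,s*x+c*y]
def rel(x,y,tipz):
    st=state();w,a,b,c=st["eef_rot"];R=Ro.from_quat([a,b,c,w])
    p=np.array([*loc(x,y),tipz+tcp_to_tips])
    d=R.inv().apply(p-st["ee_pos"])*100
    ty=R.as_matrix()[:,1]; dy=np.degrees(YAW+np.pi/2-np.arctan2(ty[1],ty[0]))
    print("shift cm",d.round(2),"turn units",round(-dy/8,2),"tip z",st["ee_pos"][2]-tcp_to_tips,"F",st["wrist_force"].round(2),"w",st["width"],"t",st["time"])
E
python3 -c "
from h import *
print(loc(-.056,-.105),loc(-.02,.035))
rel(-.057,-.105,.19)"
```

```text
[ 0.51661142 -0.0485353 ] [0.53001619 0.09539632]
shift cm [-50.53 -56.16   2.86] turn units -3.39 tip z 0.2184436746889084 F [ 0.13  0.95 -1.15] w 0.9936122230926405 t 0.3
```

Emit:
arm_command([
  [-5,-5.5,0,-0.3],
  [-9,-10,0,-0.8],
  [-13,-14.5,0,-1.3],
  [-17,-19,0,-1.8],
  [-21,-23,0,-2.2],
], claw=-1)

```text
time: 0.92
ee_pos: [0.3378, 0.3562, 0.2266]
eef_rot: [0.0, 0.003, 1.0, 0.0]
wrist_force: [0.3, 0.7, 0.2]
width: 0.511
```

```bash
python3 -c "
from h import *
rel(-.057,-.105,.19)"
```

```text
shift cm [-17.99 -40.4    2.87] turn units -1.17 tip z 0.21862887574899115 F [0.32 0.67 0.18] w 0.510798214693047 t 0.925
```

Emit:
arm_command([
  [-2,-5,0,-0.3],
  [-4.5,-10,0.5,-0.6],
  [-7,-15.5,1,-0.9],
  [-9.5,-21,1.5,-1.1],
  [-11.5,-26,2,-1.17],
])

```text
time: 1.55
ee_pos: [0.4519, 0.0936, 0.2067]
eef_rot: [0.001, -0.079, 0.997, 0.0]
wrist_force: [0.5, 1.1, -0.5]
width: 0.009
```

```bash
python3 -c "
from h import *
rel(-.057,-.105,.13)"
```

```text
shift cm [ -4.04 -15.05   6.88] turn units -0.0 tip z 0.19873805628106983 F [ 0.5   1.05 -0.53] w 0.009112480757119902 t 1.55
```

Emit:
arm_command([
  [-1.3,-5,0,0],
  [-2.7,-10,2,0],
  [-4.04,-15.05,5,0],
  [-4.04,-15.05,8.5,0],
  [-4.04,-15.05,8.5,0],
])

```text
time: 2.17
ee_pos: [0.5144, -0.0489, 0.1195]
eef_rot: [-0.002, -0.079, 0.997, 0.001]
wrist_force: [-0.7, 0.1, 1.0]
width: 0.005
```

```bash
python3 -c "
from h import *
rel(-.057,-.105,.085)
for n in('side','top'):
  s=snapshot(n);save(s,n+'1.png',5,(160,110,310,225) if n=='side' else (160,150,310,260))"
```

```text
shift cm [-0.13 -0.    2.65] turn units -0.01 tip z 0.11152274157564235 F [-0.73  0.11  0.98] w 0.004520442660913344 t 2.175
```

View pics/side1.png

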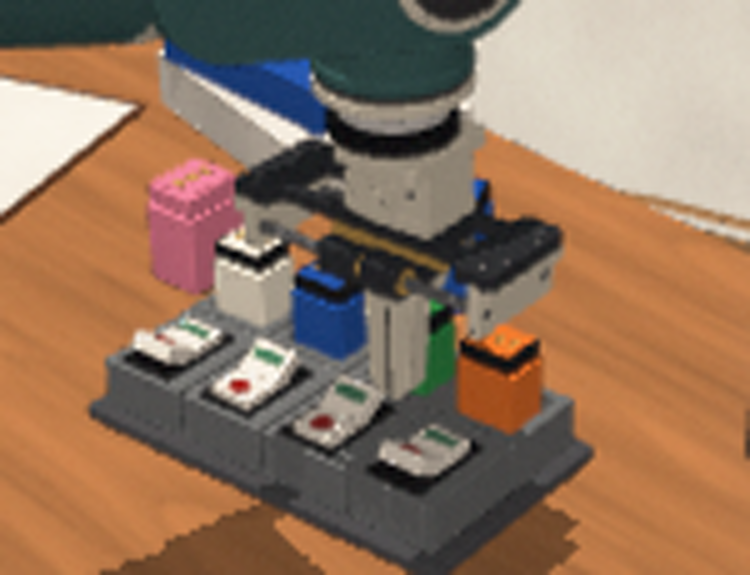

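View pics/top1.png

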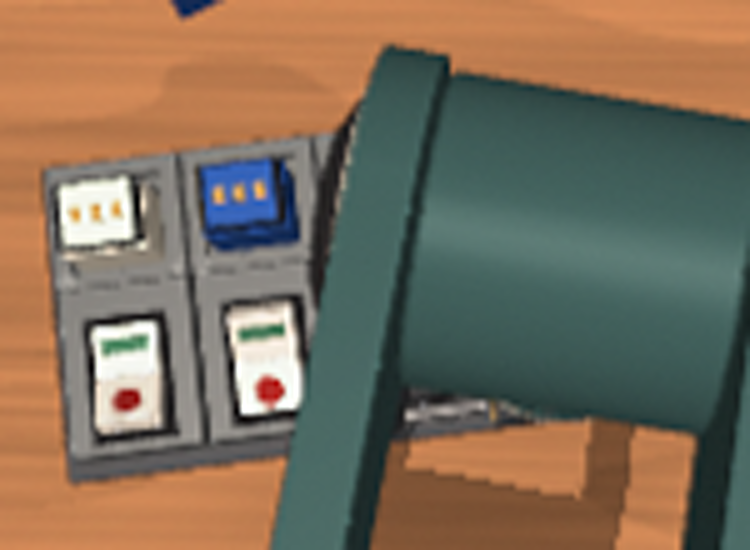

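```bash
python3 -c "
from h import *
import pickle
s=pickle.load(open('side.pkl','rb'))
st=state();p=st['ee_pos']-[0,0,.008]
c=s['R']@p+s['t'];u,v=c[0]/c[2]*s['fx']+s['cx'],c[1]/c[2]*s['fy']+s['cy'];print(u,v,(u-160)*5,(v-110)*5)
rel(-.057,-.105,.075)"
```

```text
238.8413223166622 186.5503906869809 394.206611583311 382.7519534349045
shift cm [ 0.03 -0.03  4.  ] turn units 0.0 tip z 0.11497792875679519 F [ 1.28 -0.43  0.62] w 0.00768969213988728 t 2.275
```

Emit:
arm_command([
  [0,0,2,0],
  [0,0,4,0],
  [0,0,4.3,0],
  [0,0,4.7,0],
  [0,0,5,0],
])

```text
time: 2.9
ee_pos: [0.516, -0.0484, 0.0734]
eef_rot: [0.001, -0.079, 0.997, -0.0]
wrist_force: [-3.2, -0.5, 3.8]
width: 0.006
```

```bash
python3 -c "
from h import *
rel(-.057,-.105,.055)"
```

```text
shift cm [ 0.05 -0.02  1.04] turn units 0.0 tip z 0.06542531152632935 F [-3.17 -0.52  3.75] w 0.006206958608366887 t 2.9
```

Touching and tipping at about 4 N, so I continue slowly.

Emit:
arm_command([
  [0,0,0.35,0],
  [0,0,0.6,0],
  [0,0,0.8,0],
  [0,0,1.0,0],
])

```text
time: 3.4
ee_pos: [0.5161, -0.0484, 0.0634]
eef_rot: [0.001, -0.079, 0.997, -0.0]
wrist_force: [-2.6, -0.3, 4.9]
width: 0.009
```

```bash
python3 -c "
from h import *
rel(-.057,-.105,.054)"
```

```text
shift cm [ 0.05 -0.02  0.14] turn units 0.0 tip z 0.055370674867348 F [-2.63 -0.33  4.85] w 0.009311217206987198 t 3.4
```

Emit:
arm_command([
  [0,0,0.1,0],
  [0,0,0.2,0],
  [0,0,0.3,0],
  [0,0,0.3,0],
])

```text
time: 3.9
ee_pos: [0.5161, -0.0484, 0.0606]
eef_rot: [0.001, -0.079, 0.997, -0.0]
wrist_force: [-4.9, 0.2, 7.1]
width: 0.007
```

```bash
python3 -c "
from h import *
rel(-.057,-.105,.054)
s=snapshot('side');save(s,'side2.png',5,(160,110,310,225))"
```

```text
shift cm [ 0.05 -0.02 -0.14] turn units 0.0 tip z 0.052611124582954645 F [-4.9   0.17  7.08] w 0.007464862516361835 t 3.9
```

View pics/side2.png

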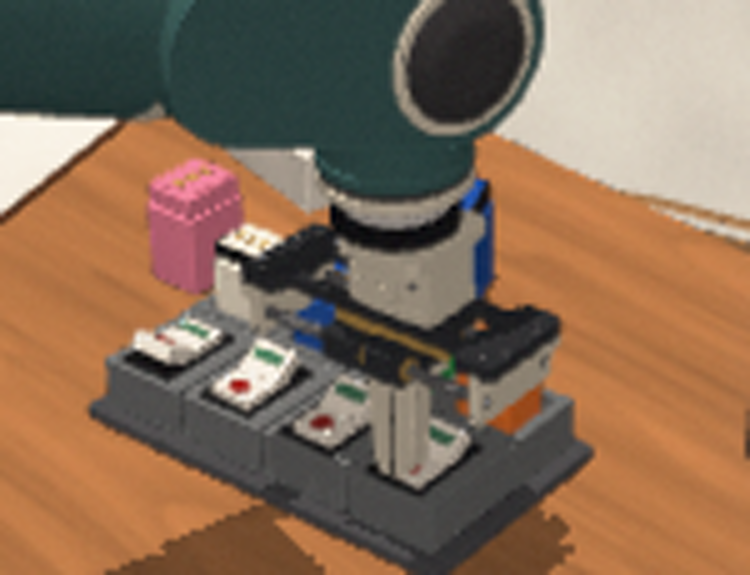

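The green half is now raised, so the rocker looks OFF. I lift to check it unloaded.

Emit:
arm_command([
  [0,0,-0.5,0],
  [0,0,-2.5,0],
  [0,0,-6,0],
  [0,2,-9,0],
  [0,7,-9,0],
])

```text
time: 4.58
ee_pos: [0.506, 0.0204, 0.1544]
eef_rot: [0.003, -0.078, 0.997, -0.0]
wrist_force: [0.1, 1.2, 0.9]
width: 0.005
```

```bash
python3 -c "
from h import *
rel(-.02,.035,.12)
s=snapshot('side');save(s,'side3.png',5,(160,110,310,225))"
```

```text
shift cm [-3.52  7.03  2.65] turn units -0.02 tip z 0.1463708122097661 F [0.07 1.22 0.9 ] w 0.005420836855194786 t 4.575
```

View pics/side3.png

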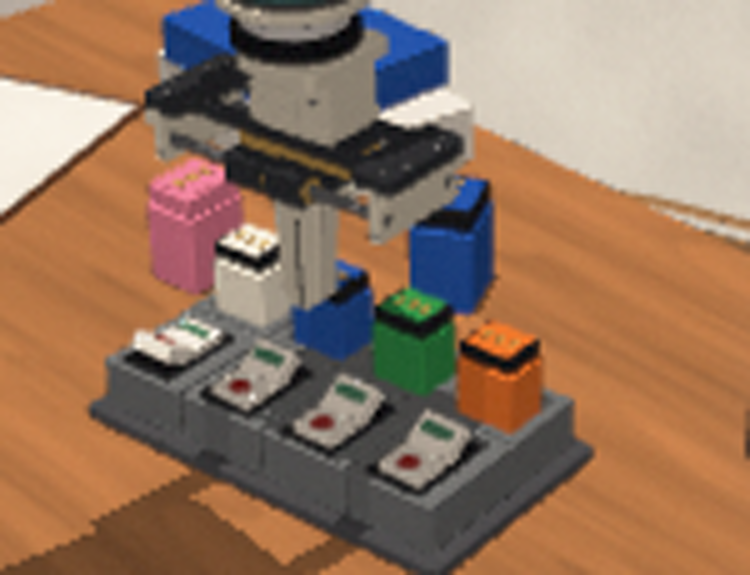

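Orange (425,455) now matches the OFF green rocker (340,405), and the others are unchanged. Next is blue's green-bar end.

Emit:
arm_command([
  [-1.7,3.5,0,0],
  [-3.52,7.03,1,0],
  [-3.52,7.03,2.65,0],
  [-3.52,7.03,3,0],
  [-3.52,7.03,3,0],
])

```text
time: 5.25
ee_pos: [0.5282, 0.0997, 0.1236]
eef_rot: [0.003, -0.079, 0.997, 0.001]
wrist_force: [0.2, 0.1, 0.2]
width: 0.002
```

```bash
python3 -c "
from h import *
rel(-.02,.035,.072)
s=snapshot('side');save(s,'side4.png',5,(160,110,310,225))"
```

```text
shift cm [-0.09 -0.45  4.36] turn units -0.01 tip z 0.1156474515368365 F [0.24 0.06 0.24] w 0.0016742222286276031 t 5.25
```

View pics/side4.png

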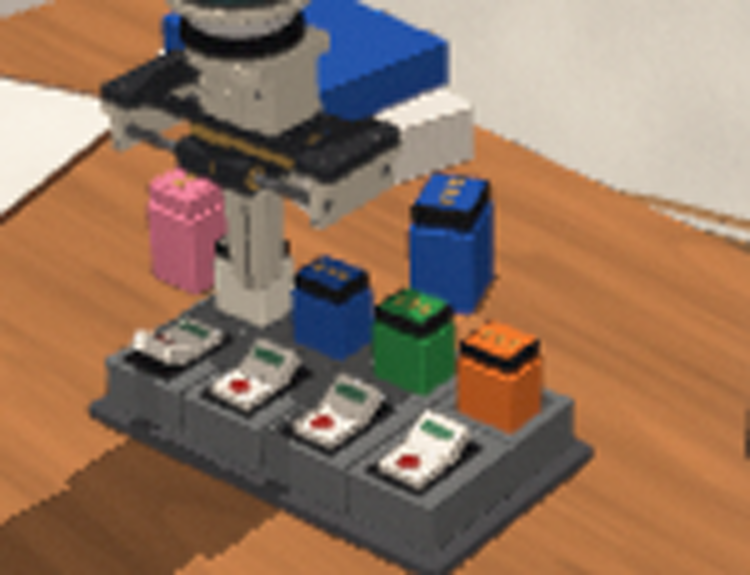

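The fingers sit 4.5 mm too far along y, because the call began while the arm was still moving. I correct that on the way down.

Emit:
arm_command([
  [-0.09,-0.45,0.5,0],
  [-0.09,-0.45,2,0],
  [-0.09,-0.45,3.6,0],
  [-0.09,-0.45,3.8,0],
  [-0.09,-0.45,3.8,0],
])

```text
time: 5.92
ee_pos: [0.5301, 0.0955, 0.0858]
eef_rot: [0.003, -0.079, 0.997, 0.001]
wrist_force: [0.5, 0.6, -0.8]
width: 0.002
```

```bash
python3 -c "
from h import *
rel(-.02,.035,.0655)"
```

```text
shift cm [ 0.02 -0.01  1.23] turn units -0.01 tip z 0.07778782163562939 F [ 0.5   0.57 -0.8 ] w 0.0017076909015103 t 5.925
```

Emit:
arm_command([
  [0,0,0.4,0],
  [0,0,0.8,0],
  [0,0,1.2,0],
  [0,0,1.6,0],
  [0,0,1.9,0],
])

```text
time: 6.55
ee_pos: [0.5302, 0.0955, 0.0666]
eef_rot: [0.003, -0.079, 0.997, 0.001]
wrist_force: [0.6, 0.3, 3.2]
width: 0.003
```

```bash
python3 -c "
from h import *
rel(-.02,.035,.053)"
```

```text
shift cm [ 0.02 -0.01  0.56] turn units -0.01 tip z 0.058582772072127136 F [0.65 0.33 3.15] w 0.0025066034251742314 t 6.55
```

Emit:
arm_command([
  [0,0,0.2,0],
  [0,0,0.35,0],
  [0,0,0.5,0],
  [0,0,0.6,0],
  [0,0,0.6,0],
])

```text
time: 7.18
ee_pos: [0.5302, 0.0955, 0.0608]
eef_rot: [0.003, -0.079, 0.997, 0.001]
wrist_force: [-1.4, -0.1, 7.9]
width: 0.003
```

```bash
python3 -c "
from h import *
rel(-.02,.035,.053)"
```

```text
shift cm [ 0.01 -0.01 -0.02] turn units -0.01 tip z 0.05277340196813058 F [-1.4  -0.11  7.86] w 0.0028800848315023416 t 7.175
```

The force is 7.9 N, well into the soft spring. I lift straight up, then back away toward the robot.

Emit:
arm_command([
  [0,0,-0.5,0],
  [0,0,-2.5,0],
  [0,0,-6,0],
  [0,0,-10,0],
  [3,0,-13,0],
])

```text
time: 7.8
ee_pos: [0.5001, 0.0906, 0.1931]
eef_rot: [0.003, -0.079, 0.997, 0.001]
wrist_force: [0.5, 0.3, -0.6]
width: 0.006
```

Emit:
arm_command([
  [3,4,-1,0],
  [5,9,-1,0],
  [5,14,-1,0],
  [5,18,-1,0],
  [5,18,-1,0],
])

```text
time: 8.43
ee_pos: [0.4215, 0.2622, 0.2036]
eef_rot: [0.003, -0.08, 0.997, 0.001]
wrist_force: [0.3, -0.5, -0.6]
width: 0.006
```

```bash
python3 -c "
from h import *
import pickle
rel(-.02,.035,.2)
s=snapshot('side');save(s,'side5.png',5,(160,110,310,225))
t=snapshot('top');save(t,'top5.png',5,(160,150,310,260))
# casing-relative heights at rocker ends from top depth
v,u=np.mgrid[0:384,0:512];d=t['z_map']
P=(np.stack([(u-t['cx'])/t['fx']*d,(v-t['cy'])/t['fy']*d,d],-1)-t['t'])@t['R']
for n,y in zip(('white','blue','green','orange'),(.105,.035,-.035,-.105)):
  o=[]
  for x in(-.056,-.02):
    q=loc(x,y);m=(np.hypot(P[...,0]-q[0],P[...,1]-q[1])<.006)&(d>0);o.append((np.median(P[m][:,2]).round(4) if m.any() else None,m.sum()))
  print(n,'off end',o[0],'on end',o[1])
print(state()['joint_vel'].round(3))
"
```

```text
shift cm [ -8.04 -18.2   -0.41] turn units 0.01 tip z 0.19564677898997715 F [ 0.31 -0.48 -0.63] w 0.006138047531449025 t 8.425
white off end (np.float64(0.0678), np.int64(16)) on end (np.float64(0.0577), np.int64(17))
blue off end (np.float64(0.0684), np.int64(19)) on end (np.float64(0.056), np.int64(20))
green off end (np.float64(0.0577), np.int64(18)) on end (np.float64(0.0673), np.int64(20))
orange off end (np.float64(0.0567), np.int64(18)) on end (np.float64(0.0665), np.int64(19))
[-0.024 -0.004  0.007  0.    -0.006 -0.001]
```

View pics/side5.png

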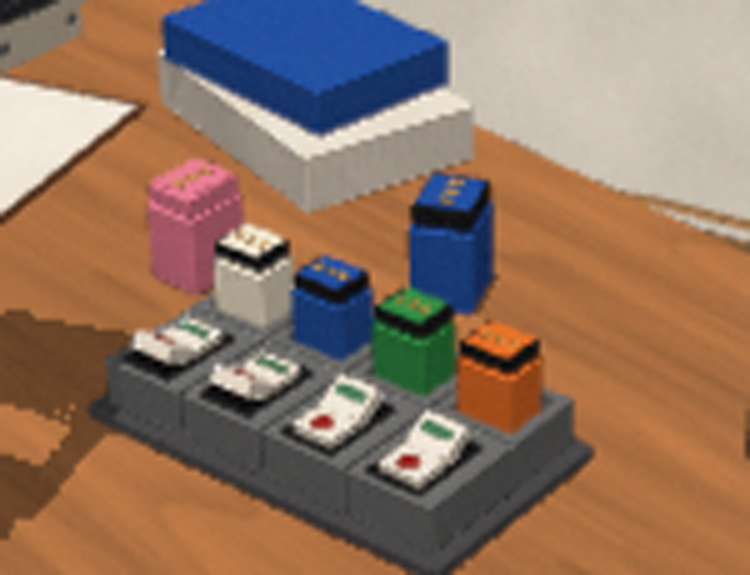

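View pics/top5.png

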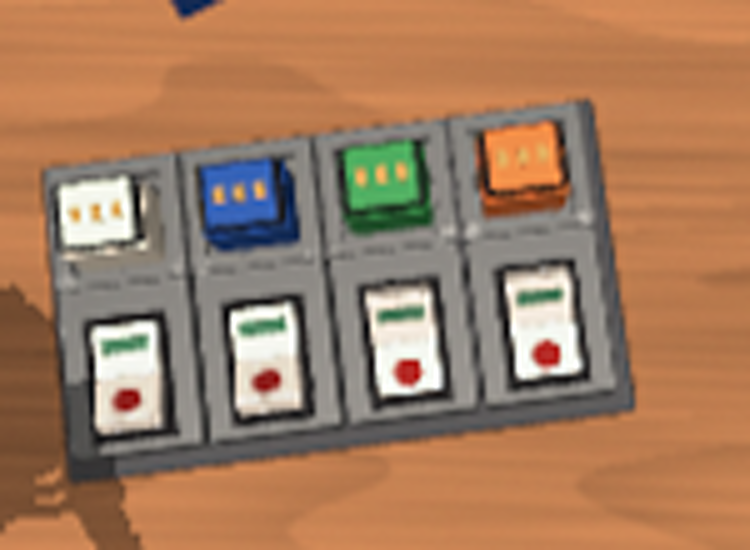

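Blue (255,375 in the side view) now matches the ON white rocker, and orange (425,455) matches the OFF green one. All the packs are standing in place, and the arm is clear at a height of about 0.2 m.

```bash
python3 -c "
from h import *
print(close_job())"
```

```text
the job is handed in; nothing more can be done
None
```

I pressed the orange bay's rocker fully OFF first, then the blue bay's rocker fully ON, and handed the job in at about 8.5 s. I used the closed fingertips; the readings peaked at about 9 N on orange and 8 N on blue.

| Rocker | Red-dot (OFF) end | Green-bar (ON) end | Position |
|---|---|---|---|
| orange | 56.7 mm | 66.5 mm | OFF |
| blue | 68.4 mm | 56.0 mm | ON |
| white | 67.8 mm | 57.7 mm | ON, unchanged |
| green | 57.7 mm | 67.3 mm | OFF, unchanged |

- **Heights:** These are end heights above the table from the last top picture. A fully pressed end should read 56 mm.
- **Surroundings:** In the last pictures all four packs stood in their pockets. The tape and carton were outside those crops and I didn't re-check them, but the arm stayed well above the table and away from them.
- **Arm:** It finished with the fingertips about 0.2 m up, beside the station. The wrist force was under 1 N, which is noise level.
- **Mended on the way:** Moving to blue, the fingers ended 4.5 mm off along y. I corrected this before touching the switch.

No check failed or disagreed.

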